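# Load the router's backup battery dock

## Task

Load the three yellow-banded cartridges into the black backup battery dock: push each one along its lane with the fingers, without lifting it, until it drops off the ledge into the bay at the end of its lane, then press it down past the brass clips and onto the stiff contact pins until both ends are fully home on the bay floor, finishing each before starting the next. Press firmly but never force it (stay under 40 N). Leave the red spent cartridge lying where it is, and do not disturb the phone, pen, stapler or screwdriver.

Things in the scene. Friction and masses are not known exactly. Their poses are not given: they have to be found in the camera images.
- dock: black dock, fixed, 200 (x) x 358 (y) x 85 mm; origin under its centre, x from ledge to bays, y across the lanes. Ledge 55 mm high, x = -100 to +40. Four lanes at y = -132, -44, 44, 132, 82 mm wide, walls 70 mm high. Round ridge 2.5 mm high along the ledge front at x = -95. Bays behind, x = 40 to 84; back wall x = 84 to 100, 85 mm high
- cell0: battery cartridge, bright aluminium cylinder with two yellow bands, 40 mm diameter, 76 mm long, about 180 g; origin at its middle on the axis, y along the axis (x and z turn as it rolls). Starts lying across one lane of the dock's ledge, rolls when pushed (its skin has sixteen narrow flats)
- cell1: battery cartridge, bright aluminium cylinder with two yellow bands, 40 mm diameter, 76 mm long, about 180 g; origin at its middle on the axis, y along the axis (x and z turn as it rolls). Starts lying across one lane of the dock's ledge, rolls when pushed (its skin has sixteen narrow flats)
- cell2: battery cartridge, bright aluminium cylinder with two yellow bands, 40 mm diameter, 76 mm long, about 180 g; origin at its middle on the axis, y along the axis (x and z turn as it rolls). Starts lying across one lane of the dock's ledge, rolls when pushed (its skin has sixteen narrow flats)
- spent: spent cartridge, same size and origin, red with black bands; lies in one of the lanes and must stay there
- bay0 (a point): bay of the lane at dock y = -132; the point is the middle of a fully home cartridge (dock x = 62, height 32). Floor at 12. Brass clips at height 44: a dropped cartridge rests on them, axis at 55, until snapped down (10 to 20 N). Two stiff floor pins, 26 mm either side of the middle, stand 2 to 5 mm proud, differently; each takes about 8 N, stays down, must end flush
- bay1 (a point): bay of the lane at dock y = -44; the point is the middle of a fully home cartridge (dock x = 62, height 32). Floor at 12. Brass clips at height 44: a dropped cartridge rests on them, axis at 55, until snapped down (10 to 20 N). Two stiff floor pins, 26 mm either side of the middle, stand 2 to 5 mm proud, differently; each takes about 8 N, stays down, must end flush
- bay2 (a point): bay of the lane at dock y = 44; the point is the middle of a fully home cartridge (dock x = 62, height 32). Floor at 12. Brass clips at height 44: a dropped cartridge rests on them, axis at 55, until snapped down (10 to 20 N). Two stiff floor pins, 26 mm either side of the middle, stand 2 to 5 mm proud, differently; each takes about 8 N, stays down, must end flush
- bay3 (a point): bay of the lane at dock y = 132; the point is the middle of a fully home cartridge (dock x = 62, height 32). Floor at 12. Brass clips at height 44: a dropped cartridge rests on them, axis at 55, until snapped down (10 to 20 N). Two stiff floor pins, 26 mm either side of the middle, stand 2 to 5 mm proud, differently; each takes about 8 N, stays down, must end flush
- phone: black phone 75 x 150 x 9 mm lying flat; origin under its centre
- pen: pen 130 mm long, 10 mm thick, along its x; origin under its centre
- stapler: blue stapler 130 mm long, 46 mm high, along its x; origin under its centre
- screwdriver: orange screwdriver 160 mm long, lying along its x on the desk in front of the dock; origin under its centre
There are look-alikes about, which are no part of the job. Leave any green or orange look-alike of the cell1 alone.

How it is judged:
At the end, for the whole second after the job is handed in: each yellow-banded cartridge lies in a bay, fully home: its axis middle less than 33.6 mm above the dock's underside (home is 32 mm), within 7 mm sideways of the bay's point, its axis within 0.03 rad of the dock's y, at rest; the red cartridge is within 15 mm of where it started ((horizontal distance between cell0 and bay0 below 0.007 m or horizontal distance between cell0 and bay1 below 0.007 m or horizontal distance between cell0 and bay2 below 0.007 m or horizontal distance between cell0 and bay3 below 0.007 m) and z of each of cell0, cell1, cell2 in the frame of dock below 0.0336 m and angle between the y axis of each of cell0, cell1, cell2 and the y axis of dock, either way round below 0.03 rad and linear speed of each of cell0, cell1, cell2 below 0.02 m/s and (horizontal distance between cell1 and bay0 below 0.007 m or horizontal distance between cell1 and bay1 below 0.007 m or horizontal distance between cell1 and bay2 below 0.007 m or horizontal distance between cell1 and bay3 below 0.007 m) and (horizontal distance between cell2 and bay0 below 0.007 m or horizontal distance between cell2 and bay1 below 0.007 m or horizontal distance between cell2 and bay2 below 0.007 m or horizontal distance between cell2 and bay3 below 0.007 m) and distance of spent from where it was at the start of the episode below 0.015 m); the robot touches nothing.
It fails at once if a yellow-banded cartridge is pushed with more than 40 N (contact force between any of the arm, the fingers and cell0 above 40 N or contact force between any of the arm, the fingers and cell1 above 40 N or contact force between any of the arm, the fingers and cell2 above 40 N).
It fails at once if a cartridge is lifted: its axis more than 100 mm above the dock's underside (75 mm when lying on the ledge) (z of any of cell0, cell1, cell2, spent in the frame of dock above 0.1 m).
It fails at once if two cartridges lie dropped into their bays but not yet pressed home (axis between 38 and 68 mm high) at the same time ((z of cell0 in the frame of dock between 0.038 and 0.068 m and z of cell1 in the frame of dock between 0.038 and 0.068 m) or (z of cell1 in the frame of dock between 0.038 and 0.068 m and z of cell2 in the frame of dock between 0.038 and 0.068 m) or (z of cell0 in the frame of dock between 0.038 and 0.068 m and z of cell2 in the frame of dock between 0.038 and 0.068 m)).
It fails at once if the red spent cartridge is moved more than 15 mm (distance of spent from where it was at the start of the episode above 0.015 m).
It fails at once if the phone, pen, stapler or screwdriver is moved more than 20 mm (distance of any of phone, pen, stapler, screwdriver from where it was at the start of the episode above 0.02 m).
It also fails if it takes over 64 s, if anything falls off the work surface, if the arm or the gripper's body presses on something with over 40 N, if the wrist force passes 120 N, or if a joint passes its speed limit or range.

## Robot

A 6-joint arm with a two-finger parallel gripper is mounted at the origin on the work surface. World frame = base frame: x ahead of the robot, y to its left, z up, the work surface at z = 0. Lengths are in m, angles in rad, forces in N, time in s.
With the tool pointing down it reaches from about 0.3 to 0.775 m from the base axis. Payload 14.6 kg.
Tool frame: the origin (TCP) lies midway between the tips of the shut fingers; the grasp point (between the pads) lies 19 mm behind it (tcp_to_grasp is the distance from the TCP to the grasp point, in m); z points along the fingers, y is the line along which they close (so a half turn about z gives the same grasp; the last joint's range is limited). The gripper opens to 94 mm and grips with 3 to 60 N. Pads are 16 mm wide; open, the fingers measure 119 mm over their backs; the gripper's body (75 mm by 177 mm) begins 78 mm behind the grasp point.
Start: joints at [-0.067, 0.3, 1.521, -0, 1.321, -0.067], TCP at [0.55, -0, 0.205] pointing down, gripper open.
Joint ranges: [-3.03, 3.03], [-0.79, 2.21], [0.23, 2.52], [-1.04, 4.18], [0, 3.07], [-2.55, 2.55]. Speed limits (rad/s): [2.22, 2.22, 2.57, 3.14, 3.14, 3.14].

## Interface

Orientations are given as [roll, pitch, yaw] about the fixed x, y, z axes, in that order (R = Rz(yaw) Ry(pitch) Rx(roll)).
In Python, from station import * gives the robot as it stands.
- The arm moves only by the tool send_rows, never from a script. Its argument "motion" is a list of rows, each a list of 3 entries, a list of its own where there are three numbers: the shift along the tool's x, y, z in units of 0.03 m (1.0 is 0.03 m), then the turn, a rotation vector about the tool's x, y, z in units of 0.12 rad (1.0 is 0.12 rad), then the opening, from -1 (shut) to 1 (fully open). In form: [[[x, y, z], [rx, ry, rz], grip], ...]. A call has 1 to 12 rows; each row shifts and turns the commanded pose from where the row before left it, along the tool's axes as they then stand; what a row does not reach is not made up. A row lasts 1/10 s, in which the tool goes at most 50 mm and 8.59 degrees, less where a joint would pass 70% of its speed; a pose out of reach is approached as far as the arm can. A call with a number of a shift or a turn outside -1 to 1 is refused whole. A call with a gripper value outside its range is refused whole. The fingers move at their own pace and stop on an object; "squeeze" is the grip in N (left out, the last holds). Time passes only in rows, so rows that do not move let the fingers close. It gives the time, the measured TCP pose, the force, the opening and the grip force at its end, in the units of the state.
- get_obs(): the state, without advancing time (a new reading comes with each control period).
- camera(name): name is "scene" or "side" or "wrist"; returns a dict with "pixels" (420x560x3 uint8, red, green, blue), "depth" (420x560 float32, m along the optical axis (not along the pixel's ray), 0 where there is no reading), "fx", "fy", "cx", "cy" (pixels), "rvec" (rotation vector, rad) and "tvec" (3), from world to camera coordinates, as OpenCV has them. Camera axes: x right, y down, z forward; pixel columns grow to the right and rows downward; lengths in m; the calibration is good to about 2 mm. A picture is of the moment at which its call begins.
- hand_in(): hands the job in; it is judged then, once.
The state is a dict: "time_s": time; "qpos": joint angles; "joint_vel": joint speeds; "tau": joint torques, N m; "ee_pos": TCP position; "eef_rot": TCP orientation; "force": force on the tool from outside, world axes, zero at the start; "moment": the same for the moment, N m; "grip_width": finger opening in m; "grip_force": force on a finger pad.
Only numpy, scipy, OpenCV 4.12 (cv2) and the standard library are available. Lean on these libraries where they do the work, as an engineer would, in place of code of your own. Each camera call takes 0.05 s, during which the arm holds its last target. There are 200 camera calls.

## Working session

There is one attempt and no reset: what is moved stays moved. The work goes in short steps, Python scripts to look and compute and a tool call to move; the robot and the scene stay as the last step left them, time stands still between calls to the robot, and variables do not carry over. Pictures are saved under pics/ and viewed, at most 10 in all, crops included, and the job is handed in when it is done.

Besides the shell and the picture viewer there is one more tool, called after "Emit:" as name(argument=value, ...), one argument or row to a line, values as JSON. send_rows: Moves the arm, as the interface text tells. Its arguments: {"type":"object","properties":{"motion":{"type":"array"},"squeeze":{"type":"number"}},"required":["motion"]}

```bash
mkdir -p pics; cat > h.py <<'E'
from station import *
import numpy as np, cv2
def cap(n):
    c=camera(n); R=cv2.Rodrigues(np.array(c['rvec'],float))[0]; t=np.array(c['tvec'],float).ravel()
    c['R']=R;c['t']=t
    d=c['depth']; v,u=np.mgrid[:d.shape[0],:d.shape[1]]
    p=np.stack([(u-c['cx'])/c['fx']*d,(v-c['cy'])/c['fy']*d,d],-1)
    c['P']=(p-t)@R; c['P'][d==0]=np.nan
    return c
def ray(c,uv,z):
    d=c['R'].T@np.array([(uv[0]-c['cx'])/c['fx'],(uv[1]-c['cy'])/c['fy'],1]); o=-c['R'].T@c['t']
    return o+d*(z-o[2])/d[2]
E
python3 - <<'E'
from h import *
o=get_obs(); print(o['time_s'],o['ee_pos'],o['eef_rot'],o['grip_width'],o['force'])
for n in ['scene','side','wrist']:
    c=cap(n); cv2.imwrite(f'pics/{n}0.png',c['pixels'][...,::-1]); print(n,-c['R'].T@c['t'], c['R'][2])
    np.savez(f'{n}0.npz',**{k:c[k] for k in('pixels','P','depth','R','t','fx','fy','cx','cy')})
E
```

```text
0.0 [ 5.49733708e-01 -5.08448723e-06  2.04865060e-01] [-3.14039754e+00 -4.65221167e-05  1.57081488e+00] 0.09423580889797319 [ 0.86779729 -0.38947086  0.01946338]
scene [ 1.28143607 -0.00568401  0.79620288] [-0.72879548  0.00750417 -0.68469032]
side [0.21304057 0.88093034 0.71448958] [ 0.28870122 -0.78977748 -0.54120526]
wrist [0.54915068 0.06777565 0.38409714] [-0.00183037 -0.2342148  -0.97218315]
```

View pics/scene0.png

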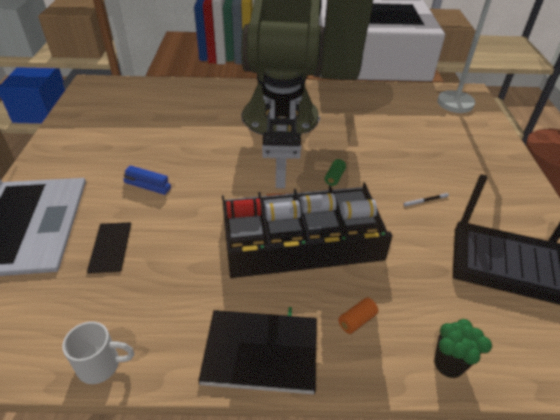

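View pics/side0.png

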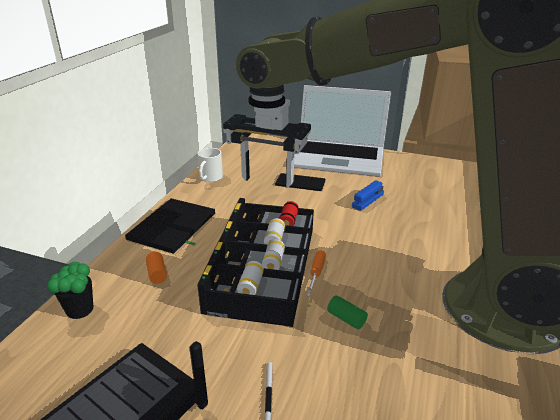

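The scene view looks back at the robot. It shows the dock around (305,225), with red in the leftmost lane (243,208) and the yellow cells at (283,209), (318,204) and (357,211). The side view agrees: red is at the far (-y) end and the bays face away from the robot. Next I'll measure.

```bash
cat > m.py <<'E'
import numpy as np, cv2
for n in ['scene','side']:
    c=np.load(n+'0.npz'); P=c['P']; img=c['pixels']; hsv=cv2.cvtColor(img,cv2.COLOR_RGB2HSV)
    near=(abs(P[...,1])<0.4)&(P[...,0]>0.3)&(P[...,0]<0.9)
    dark=(hsv[...,2]<75)
    print(n,'desk z',np.nanmedian(P[near&(abs(P[...,2])<.01)][:,2]))
    box=near&(abs(P[...,1])<.25)&(P[...,0]<.8)
    h,e=np.histogram(P[box&dark][:,2],bins=np.arange(.03,.1,.005)); print(h)
    for lo,hi in((.080,.09),(.0655,.0735)):
        m=box&(P[...,2]>lo)&(P[...,2]<hi)&dark
        k,l,s,_=cv2.connectedComponentsWithStats(m.astype(np.uint8))
        q=P[m].astype(np.float32)
        print(lo,len(q),cv2.minAreaRect(q[:,:2]), np.percentile(q,[1,99],axis=0).round(3).tolist())
    cells=box&(P[...,2]>.072)&(P[...,2]<.11)&~dark
    k,l,s,_=cv2.connectedComponentsWithStats(cells.astype(np.uint8))
    for i in range(1,k):
        if s[i,4]>40:
            q=P[l==i]; print(' cell',s[i].tolist(),np.median(img[l==i],0),q.mean(0).round(4),'pct',np.percentile(q,[2,98],axis=0).round(3).tolist())
    yel=box&(hsv[...,0]>18)&(hsv[...,0]<35)&(hsv[...,1]>120)&(P[...,2]>.07)
    k,l,s,_=cv2.connectedComponentsWithStats(yel.astype(np.uint8))
    for i in range(1,k):
        if s[i,4]>8: print('  yel',s[i].tolist(),P[l==i].mean(0).round(3))
E
python3 m.py
```

```text
scene desk z -0.0004868821579879335
[ 339  450  358  450 2030 1495  353  694  387  289  625  189   22    5]Traceback (most recent call last):
  File "m.py", line 13, in <module>
    print(lo,len(q),cv2.minAreaRect(q[:,:2]), np.percentile(q,[1,99],axis=0).round(3).tolist())
                    ~~~~~~~~~~~~~~~^^^^^^^^^
cv2.error: OpenCV(4.12.0) /io/opencv/modules/imgproc/src/convhull.cpp:143: error: (-215:Assertion failed) total >= 0 && (depth == CV_32F || depth == CV_32S) in function 'convexHull'
```

View pics/wrist0.png

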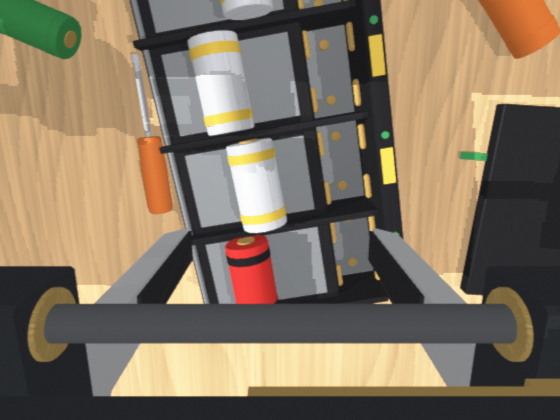

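The wrist view shows the dock turned by about 8°. The red cell is at (250,265), cells lie at (257,185) and (222,82), and the third is partly visible at (247,5). The bays with brass clips and pins are to the right.

```bash
sed -i "s/cv2.minAreaRect(q\[:,:2\])/cv2.minAreaRect(np.ascontiguousarray(q[:,:2]))/; s/\['scene','side'\]/['scene','side','wrist']/" m.py; python3 m.py; python3 - <<'E'
import numpy as np,cv2
# dock front/back edges: vertical outer faces & wall tops via fitLine
for n in ['scene','side','wrist']:
    c=np.load(n+'0.npz'); P=c['P']; dark=cv2.cvtColor(c['pixels'],cv2.COLOR_RGB2HSV)[...,2]<75
    m=(abs(P[...,1])<.25)&(P[...,0]>.3)&(P[...,0]<.8)&(P[...,2]>.081)&(P[...,2]<.088)&dark
    q=P[m][:,:2].astype(np.float32)
    for _ in range(3):
        l=cv2.fitLine(q,cv2.DIST_HUBER,0,.01,.01).ravel(); r=(q-l[2:])@np.array([-l[1],l[0]]); q=q[abs(r)<.012]
    s=(q-l[2:])@l[:2]; r=(q-l[2:])@np.array([-l[1],l[0]])
    print(n,l,np.arctan2(l[0],l[1]),'s',np.percentile(s,[0,1,99,100]),'r',np.percentile(r,[2,98]),len(q))
E
```

```text
scene desk z -0.0004868821579879335
[ 339  450  358  450 2030 1495  353  694  387  289  625  189   22    5]
0.08 814 ((0.5790228843688965, 0.05944792926311493), (0.13535775244235992, 0.35314857959747314), 9.150763511657715) [[0.537, -0.106, 0.08], [0.671, 0.24, 0.088]]
0.0655 978 ((0.5459796190261841, 0.054410189390182495), (0.20135919749736786, 0.3551997244358063), 9.52704906463623) [[0.436, -0.128, 0.066], [0.671, 0.238, 0.073]]
 cell [301, 194, 35, 18, 503] [111. 106. 104.] [0.5131 0.0906 0.087 ] pct [[0.492, 0.054, 0.073], [0.528, 0.128, 0.095]]
 cell [233, 199, 21, 17, 305] [121.  36.  32.] [ 0.535  -0.0805  0.0874] pct [[0.516, -0.102, 0.073], [0.547, -0.059, 0.095]]
 cell [255, 199, 6, 16, 61] [103.  34.  29.] [ 0.5301 -0.0477  0.0861] pct [[0.511, -0.054, 0.072], [0.541, -0.043, 0.095]]
 cell [226, 201, 5, 16, 63] [106.  38.  33.] [ 0.539  -0.1143  0.0877] pct [[0.52, -0.12, 0.074], [0.551, -0.11, 0.095]]
 cell [265, 201, 35, 19, 522] [122. 117. 113.] [0.5409 0.0078 0.0871] pct [[0.52, -0.029, 0.073], [0.556, 0.044, 0.095]]
 cell [340, 200, 38, 18, 527] [117. 111. 109.] [0.53
[... 4210 characters left out ...]
[241, 207, 45, 17, 356] [ 0.535 -0.017  0.091]
  yel [238, 238, 16, 7, 65] [ 0.517 -0.044  0.077]
  yel [28, 288, 47, 74, 1524] [0.501 0.026 0.319]
  yel [486, 288, 47, 73, 1560] [0.597 0.026 0.319]
  yel [248, 379, 312, 17, 3068] [0.574 0.019 0.329]
scene [ 0.16371766 -0.98650724  0.64271164  0.04049273] 2.9771347 s [-0.20541137 -0.20308235  0.14455892  0.14769995] r [-0.01067514  0.00608959] 721
side [ 0.16067266 -0.98700774  0.62156445  0.12019375] 2.9802206 s [-0.128304   -0.12749412  0.22130492  0.22468466] r [-0.00498008  0.01080512] 386
wrist [ 0.1749087  -0.9845846   0.6246909   0.09553128] 2.9657798 s [-0.05931894 -0.05672884  0.12919796  0.20109808] r [-0.00564319  0.00867074] 3041
```

Dock origin is about (0.544, 0.054) with yaw 0.172. Cells sit at dock x ≈ -21 (lane -44), -34 (lane 44) and -1 (lane 132), and red is in lane -132. I'll turn the tool so tool x = dock x and tool y = -dock y, and set the fingers to 40 mm.

Emit:
send_rows(
  motion=[
    [[0, 0, 0.222], [0, 0, 0.972], -0.15],
    [[0, 0, 0.222], [0, 0, 0.972], -0.15],
    [[0, 0, 0.222], [0, 0, 0.972], -0.15],
    [[0, 0, 0.222], [0, 0, 0.972], -0.15],
    [[0, 0, 0.222], [0, 0, 0.972], -0.15],
    [[0, 0, 0.222], [0, 0, 0.972], -0.15],
    [[0, 0, 0.222], [0, 0, 0.972], -0.15],
    [[0, 0, 0.222], [0, 0, 0.972], -0.15],
    [[0, 0, 0.222], [0, 0, 0.972], -0.15],
    [[0, 0, 0.222], [0, 0, 0.972], -0.15],
    [[0, 0, 0.222], [0, 0, 0.972], -0.15],
    [[0, 0, 0.222], [0, 0, 0.972], -0.15],
  ],
)

```text
time_s: 1.35
ee_pos: [0.5499, 0.0, 0.125]
eef_rot: [-3.141, 0.0, 0.166]
force: [0.3, 0.4, -0.4]
grip_width: 0.0402
grip_force: 0.0
```

```bash
cat >> h.py <<'E'
O=np.array([.5438,.0538]); TH=.1718
D=np.array([[np.cos(TH),np.sin(TH)],[-np.sin(TH),np.cos(TH)]])
def st():
    o=get_obs(); f=np.array(o['force']); print('t %.2f'%o['time_s'],'dock mm',(D@(np.array(o['ee_pos'])[:2]-O)*1e3).round(1),'z %.1f'%(o['ee_pos'][2]*1e3),'rpy',np.array(o['eef_rot']).round(4),'w %.1f'%(o['grip_width']*1e3),'F',np.r_[D@f[:2],f[2]].round(1))
E
python3 -c "from h import *;st()"
```

```text
t 1.35 dock mm [ -3.2 -54. ] z 125.0 rpy [-3.1415e+00  4.0000e-04  1.6630e-01] w 40.2 F [ 0.4  0.4 -0.4]
```

Emit:
send_rows(
  motion=[
    [[-0.7, -0.11, 0], [0, 0, 0.04], -0.15],
    [[-0.7, -0.11, 0], [0, 0, 0], -0.15],
    [[-0.7, -0.11, 0], [0, 0, 0], -0.15],
    [[0, 0, 0.5], [0, 0, 0], -0.15],
    [[0, 0, 0.5], [0, 0, 0], -0.15],
    [[0, 0, 0.5], [0, 0, 0], -0.15],
    [[0, 0, 0.4], [0, 0, 0], -0.15],
    [[0, 0, 0], [0, 0, 0], -0.15],
  ],
)

```text
time_s: 2.15
ee_pos: [0.4854, -0.0007, 0.0671]
eef_rot: [-3.141, 0.003, 0.166]
force: [-0.1, 0.3, 0.3]
grip_width: 0.04
grip_force: 0.0
```

```bash
python3 - <<'E'
from h import *
st(); c=cap('wrist'); cv2.imwrite('pics/w1.png',c['pixels'][...,::-1])
E
```

```text
t 2.15 dock mm [-66.9 -43.7] z 67.1 rpy [-3.1409e+00  2.6000e-03  1.6630e-01] w 40.0 F [-0.1  0.3  0.3]
```

View pics/w1.png

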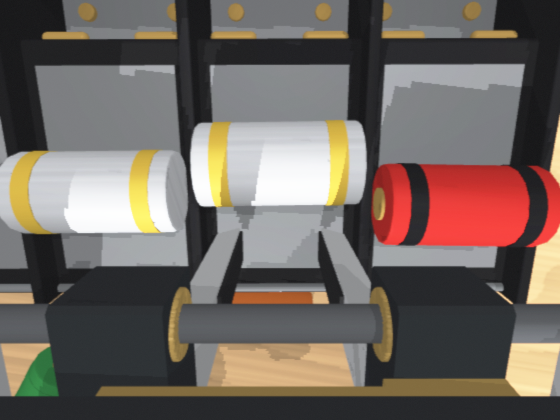

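The fingers are centred behind the middle cell, which is at (280,165). The bays are at the top of the picture. Pushing now.

Emit:
send_rows(
  motion=[
    [[0.25, 0, 0], [0, 0, 0], -0.15],
    [[0.15, 0, 0], [0, 0, 0], -0.15],
    [[0.15, 0, 0], [0, 0, 0], -0.15],
    [[0.15, 0, 0], [0, 0, 0], -0.15],
    [[0.15, 0, 0], [0, 0, 0], -0.15],
    [[0.15, 0, 0], [0, 0, 0], -0.15],
    [[0.15, 0, 0], [0, 0, 0], -0.15],
    [[0.15, 0, 0], [0, 0, 0], -0.15],
    [[0.15, 0, 0], [0, 0, 0], -0.15],
    [[0.15, 0, 0], [0, 0, 0], -0.15],
    [[0.15, 0, 0], [0, 0, 0], -0.15],
    [[0.15, 0, 0], [0, 0, 0], -0.15],
  ],
)

```text
time_s: 3.4
ee_pos: [0.5428, 0.0087, 0.0685]
eef_rot: [-3.142, 0.0, 0.166]
force: [-2.7, -0.6, 2.8]
grip_width: 0.0398
grip_force: 1.3
```

```bash
cat >> h.py <<'E'
def cells(n='wrist'):
    c=cap(n); P=c['P'].copy(); q=P[...,:2]-O; x=q@D[0]*1e3; y=q@D[1]*1e3; z=P[...,2]*1e3
    b=c['pixels'].astype(int); bright=(b.min(-1)>90)|((b[...,0]>110)&(b[...,2]<b[...,0]*.6)&(b[...,1]>b[...,0]*.6))
    for ln in(-44,44,132):
        m=bright&(abs(y-ln)<39)&(x>-90)&(x<84)&(z<100)
        # top ridge of the cylinder: highest surface, at each end
        out=[]
        for a,e in((-36,-12),(12,36)):
            k=m&(y-ln>a)&(y-ln<e)&(z>45)&((z>57)|(x>42))
            if k.sum()<20: out.append((int(k.sum()),)); continue
            zt=np.percentile(z[k],90); out.append((int(k.sum()),'ztop %.1f'%zt,'x %.1f'%np.median(x[k&(z>zt-2)])))
        print(n,ln,out)
    return c
E
python3 -c "
from h import *
st();cells()"
```

```text
t 3.40 dock mm [ -8.7 -44.2] z 68.5 rpy [-3.1416  0.      0.1663] w 39.8 F [-2.8 -0.1  2.8]
wrist -44 [(5108, 'ztop 94.9', 'x 19.7'), (5144, 'ztop 94.9', 'x 20.0')]
wrist 44 [(790, 'ztop 76.5', 'x -16.5'), (2329, 'ztop 91.9', 'x -26.1')]
wrist 132 [(43, 'ztop 71.4', 'x 14.7'), (0,)]
```

Emit:
send_rows(
  motion=[
    [[0.15, 0, 0], [0, 0, 0], -0.15],
    [[0.15, 0, 0], [0, 0, 0], -0.15],
    [[0.15, 0, 0], [0, 0, 0], -0.15],
    [[0.15, 0, 0], [0, 0, 0], -0.15],
    [[0.15, 0, 0], [0, 0, 0], -0.15],
    [[0.15, 0, 0], [0, 0, 0], -0.15],
    [[0.1, 0, 0], [0, 0, 0], -0.15],
    [[0.1, 0, 0], [0, 0, 0], -0.15],
    [[0, 0, 0], [0, 0, 0], -0.15],
  ],
)

```text
time_s: 4.35
ee_pos: [0.5753, 0.0142, 0.0685]
eef_rot: [3.142, -0.0, 0.166]
force: [-0.0, -0.8, 0.7]
grip_width: 0.0395
grip_force: 0.0
```

```bash
python3 -c "
from h import *
st();cells()"
```

```text
t 4.35 dock mm [ 24.2 -44.4] z 68.5 rpy [ 3.1416e+00 -1.0000e-04  1.6640e-01] w 39.5 F [-0.2 -0.8  0.7]
wrist -44 [(4050, 'ztop 77.0', 'x 32.7'), (4055, 'ztop 76.7', 'x 32.9')]
wrist 44 [(228, 'ztop 57.0', 'x 14.2'), (1188, 'ztop 95.0', 'x -35.0')]
wrist 132 [(184, 'ztop 78.6', 'x 14.7'), (0,)]
```

It dropped onto the clips (top at 77). Moving above it, then pressing.

Emit:
send_rows(
  motion=[
    [[0, 0, -0.7], [0, 0, 0], -0.15],
    [[0.6, 0, 0], [0, 0, 0], -0.15],
    [[0.65, 0, 0], [0, 0, 0], -0.15],
    [[0, 0, 0], [0, 0, 0], -0.15],
  ],
)

```text
time_s: 4.8
ee_pos: [0.613, 0.0205, 0.0895]
eef_rot: [3.141, -0.001, 0.167]
force: [-0.8, -0.3, -0.4]
grip_width: 0.0401
grip_force: 0.0
```

```bash
python3 -c "
from h import *
st();cells()"
```

```text
t 4.80 dock mm [ 62.5 -44.6] z 89.5 rpy [ 3.1415e+00 -8.0000e-04  1.6650e-01] w 40.1 F [-0.9 -0.2 -0.4]
wrist -44 [(1705, 'ztop 73.7', 'x 63.3'), (1695, 'ztop 74.7', 'x 62.8')]
wrist 44 [(15,), (25, 'ztop 46.2', 'x 42.4')]
wrist 132 [(971, 'ztop 95.2', 'x -2.9'), (1,)]
```

Emit:
send_rows(
  motion=[
    [[0, 0, 0.4], [0, 0, 0], -0.15],
    [[0, 0, 0.05], [0, 0, 0], -0.15],
    [[0, 0, 0.05], [0, 0, 0], -0.15],
    [[0, 0, 0.05], [0, 0, 0], -0.15],
    [[0, 0, 0], [0, 0, 0], -0.15],
  ],
)

```text
time_s: 5.35
ee_pos: [0.612, 0.0203, 0.0737]
eef_rot: [3.142, -0.001, 0.166]
force: [-2.3, 0.8, 5.2]
grip_width: 0.0398
grip_force: 2.7
```

```bash
python3 -c "
from h import *
st()"
```

```text
t 5.35 dock mm [ 61.5 -44.6] z 73.7 rpy [ 3.1415e+00 -6.0000e-04  1.6630e-01] w 39.8 F [-2.2  1.2  5.2]
```

Emit:
send_rows(
  motion=[
    [[0, 0, 0.03], [0, 0, 0], -0.15],
    [[0, 0, 0.03], [0, 0, 0], -0.15],
    [[0, 0, 0], [0, 0, 0], -0.15],
  ],
)

```text
time_s: 5.65
ee_pos: [0.6117, 0.0203, 0.072]
eef_rot: [3.141, 0.0, 0.166]
force: [-3.8, -0.2, 6.4]
grip_width: 0.0399
grip_force: 3.3
```

Emit:
send_rows(
  motion=[
    [[0, 0, 0.03], [0, 0, 0], -0.15],
    [[0, 0, 0], [0, 0, 0], -0.15],
  ],
)

```text
time_s: 5.85
ee_pos: [0.6116, 0.0202, 0.0711]
eef_rot: [3.142, 0.0, 0.166]
force: [-7.1, -1.1, 8.2]
grip_width: 0.0397
grip_force: 4.4
```

Emit:
send_rows(
  motion=[
    [[0, 0, 0.03], [0, 0, 0], -0.15],
    [[0, 0, 0], [0, 0, 0], -0.15],
  ],
)

```text
time_s: 6.05
ee_pos: [0.6114, 0.0202, 0.0704]
eef_rot: [3.142, 0.001, 0.166]
force: [-9.8, 0.2, 11.2]
grip_width: 0.0402
grip_force: 5.6
```

The sideways force nearly matches the downward force, so I'll look before pressing further.

```bash
python3 - <<'E'
from h import *
st(); c=cells(); s=cells('scene')
w=cv2.resize(c['pixels'][20:270,130:430],(480,400),interpolation=cv2.INTER_CUBIC); a=cv2.resize(s['pixels'][170:280,210:400],(320,400)[:1]+(400,),interpolation=cv2.INTER_CUBIC)
cv2.imwrite('pics/p1.png',np.hstack([w,a])[...,::-1])
E
```

```text
t 6.05 dock mm [ 60.8 -44.7] z 70.4 rpy [3.1415e+00 1.0000e-03 1.6630e-01] w 40.2 F [-9.6  1.9 11.2]
wrist -44 [(1897, 'ztop 90.0', 'x 69.4'), (1846, 'ztop 89.5', 'x 69.6')]
wrist 44 [(25, 'ztop 47.2', 'x 42.3'), (67, 'ztop 85.5', 'x -19.9')]
wrist 132 [(163, 'ztop 90.4', 'x 8.5'), (0,)]
scene -44 [(80, 'ztop 96.4', 'x 70.9'), (64, 'ztop 93.4', 'x 71.6')]
scene 44 [(2,), (7,)]
scene 132 [(134, 'ztop 94.5', 'x 2.2'), (130, 'ztop 94.2', 'x 1.1')]
```

View pics/p1.png

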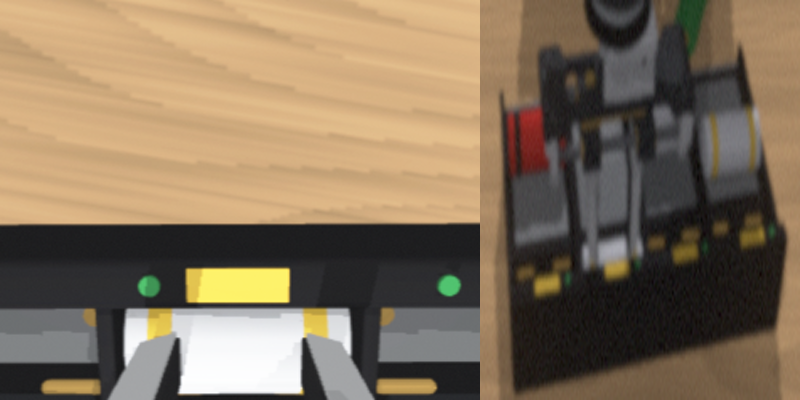

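The cell is square in the bay at (240,350), and the fingers rest on the crown. The cell rolls as it slides down the wall and drags the tips toward -x. I'll ease x back while pressing.

Emit:
send_rows(
  motion=[
    [[-0.06, 0, 0], [0, 0, 0], -0.15],
    [[-0.02, 0, 0.03], [0, 0, 0], -0.15],
    [[0, 0, 0], [0, 0, 0], -0.15],
  ],
)

```text
time_s: 6.45
ee_pos: [0.6101, 0.02, 0.0702]
eef_rot: [3.141, -0.002, 0.166]
force: [-3.6, -0.8, 12.5]
grip_width: 0.0399
grip_force: 6.0
```

Emit:
send_rows(
  motion=[
    [[-0.01, 0, 0.03], [0, 0, 0], -0.15],
    [[0, 0, 0], [0, 0, 0], -0.15],
  ],
)

```text
time_s: 6.65
ee_pos: [0.61, 0.0199, 0.0696]
eef_rot: [3.141, -0.003, 0.166]
force: [-4.6, 0.3, 14.8]
grip_width: 0.0398
grip_force: 7.2
```

Emit:
send_rows(
  motion=[
    [[-0.01, 0, 0.03], [0, 0, 0], -0.15],
    [[0, 0, 0], [0, 0, 0], -0.15],
  ],
)

```text
time_s: 6.85
ee_pos: [0.6091, 0.0198, 0.0683]
eef_rot: [3.141, -0.001, 0.166]
force: [-6.6, -0.3, 12.2]
grip_width: 0.04
grip_force: 6.7
```

Emit:
send_rows(
  motion=[
    [[-0.04, 0, 0.04], [0, 0, 0], -0.15],
    [[0, 0, 0], [0, 0, 0], -0.15],
  ],
)

```text
time_s: 7.05
ee_pos: [0.6079, 0.0195, 0.067]
eef_rot: [3.141, -0.001, 0.166]
force: [-6.9, -0.3, 11.8]
grip_width: 0.0398
grip_force: 6.2
```

Emit:
send_rows(
  motion=[
    [[-0.02, 0, 0.04], [0, 0, 0], -0.15],
    [[0, 0, 0], [0, 0, 0], -0.15],
  ],
)

```text
time_s: 7.25
ee_pos: [0.6072, 0.0194, 0.0659]
eef_rot: [3.141, -0.001, 0.166]
force: [-7.6, -0.9, 13.8]
grip_width: 0.04
grip_force: 7.0
```

Emit:
send_rows(
  motion=[
    [[-0.02, 0, 0.04], [0, 0, 0], -0.15],
    [[0, 0, 0], [0, 0, 0], -0.15],
  ],
)

```text
time_s: 7.45
ee_pos: [0.6069, 0.0194, 0.0641]
eef_rot: [3.141, -0.001, 0.166]
force: [-2.1, 0.0, 5.7]
grip_width: 0.04
grip_force: 2.7
```

Emit:
send_rows(
  motion=[
    [[0, 0, -0.15], [0, 0, 0], -0.15],
    [[0.18, 0, 0], [0, 0, 0], -0.15],
    [[0, 0, 0.2], [0, 0, 0], -0.15],
    [[0, 0, 0.05], [0, 0, 0], -0.15],
    [[0, 0, 0.05], [0, 0, 0], -0.15],
    [[0, 0, 0], [0, 0, 0], -0.15],
  ],
)

```text
time_s: 8.05
ee_pos: [0.6117, 0.0203, 0.0581]
eef_rot: [-3.142, 0.001, 0.166]
force: [0.5, -0.5, 1.2]
grip_width: 0.0396
grip_force: 0.7
```

```bash
python3 -c "
from h import *
st()"
```

```text
t 8.05 dock mm [ 61.1 -44.6] z 58.1 rpy [-3.1415e+00  9.0000e-04  1.6630e-01] w 39.6 F [ 0.4 -0.6  1.2]
```

Emit:
send_rows(
  motion=[
    [[0, 0, 0.06], [0, 0, 0], -0.15],
    [[0, 0, 0.04], [0, 0, 0], -0.15],
    [[0, 0, 0], [0, 0, 0], -0.15],
  ],
)

```text
time_s: 8.35
ee_pos: [0.6116, 0.0204, 0.055]
eef_rot: [-3.141, 0.001, 0.166]
force: [0.6, -0.2, 0.4]
grip_width: 0.0397
grip_force: 0.0
```

Emit:
send_rows(
  motion=[
    [[0, 0, 0.04], [0, 0, 0], -0.15],
    [[0, 0, 0], [0, 0, 0], -0.15],
  ],
)

```text
time_s: 8.55
ee_pos: [0.6119, 0.0204, 0.0543]
eef_rot: [-3.141, 0.0, 0.166]
force: [0.6, 0.1, 0.5]
grip_width: 0.0398
grip_force: 0.1
```

Emit:
send_rows(
  motion=[
    [[0, 0, 0.03], [0, 0, 0], -0.15],
    [[0, 0, 0], [0, 0, 0], -0.15],
  ],
)

```text
time_s: 8.75
ee_pos: [0.6122, 0.0204, 0.0541]
eef_rot: [3.142, -0.001, 0.166]
force: [-0.8, 0.2, 4.8]
grip_width: 0.0397
grip_force: 2.6
```

Emit:
send_rows(
  motion=[
    [[0, 0, 0.04], [0, 0, 0], -0.15],
    [[0, 0, 0], [0, 0, 0], -0.15],
  ],
)

```text
time_s: 8.95
ee_pos: [0.6126, 0.0204, 0.0536]
eef_rot: [3.141, -0.002, 0.166]
force: [-1.2, 0.4, 10.7]
grip_width: 0.0398
grip_force: 5.0
```

Emit:
send_rows(
  motion=[
    [[0, 0, 0.04], [0, 0, 0], -0.15],
    [[0, 0, 0], [0, 0, 0], -0.15],
  ],
)

```text
time_s: 9.15
ee_pos: [0.6127, 0.0204, 0.0526]
eef_rot: [3.141, -0.002, 0.166]
force: [-1.2, 0.4, 11.0]
grip_width: 0.04
grip_force: 6.0
```

Emit:
send_rows(
  motion=[
    [[0, 0, 0.03], [0, 0, 0], -0.15],
    [[0, 0, 0], [0, 0, 0], -0.15],
  ],
)

```text
time_s: 9.35
ee_pos: [0.6129, 0.0205, 0.052]
eef_rot: [3.141, -0.003, 0.166]
force: [-1.3, 1.3, 13.2]
grip_width: 0.04
grip_force: 6.8
```

Emit:
send_rows(
  motion=[
    [[0, 0, 0.04], [0, 0, 0], -0.15],
    [[0, 0, 0], [0, 0, 0], -0.15],
  ],
)

```text
time_s: 9.55
ee_pos: [0.6136, 0.0206, 0.0518]
eef_rot: [3.141, -0.005, 0.166]
force: [-2.5, 1.9, 20.8]
grip_width: 0.0399
grip_force: 10.5
```

Emit:
send_rows(
  motion=[
    [[0, 0, 0.04], [0, 0, 0], -0.15],
    [[0, 0, 0], [0, 0, 0], -0.15],
  ],
)

```text
time_s: 9.75
ee_pos: [0.6141, 0.0206, 0.0517]
eef_rot: [3.141, -0.006, 0.166]
force: [-4.6, 2.7, 29.4]
grip_width: 0.0401
grip_force: 14.6
```

```bash
python3 -c "
from h import *
st()"
```

```text
t 9.75 dock mm [ 63.6 -44.7] z 51.7 rpy [ 3.1408 -0.0064  0.1664] w 40.1 F [-4.1  3.5 29.4]
```

It hits a hard stop at 51.7 mm with 29 N, so it's home. I'll raise, verify, and go on to the lane at y=44.

Emit:
send_rows(
  motion=[
    [[0, 0, -0.8], [0, 0, 0], -0.15],
    [[0, 0, -0.85], [0, 0, 0], -0.15],
    [[0, 0, -0.85], [0, 0, 0], -0.15],
    [[-0.92, -0.59, 0], [0, 0, 0], -0.15],
    [[-0.93, -0.59, 0], [0, 0, 0], -0.15],
    [[-0.93, -0.59, 0], [0, 0, 0], -0.15],
    [[0, 0, 0], [0, 0, 0], -0.15],
  ],
)

```text
time_s: 10.45
ee_pos: [0.5184, 0.0601, 0.1229]
eef_rot: [-3.141, 0.001, 0.168]
force: [-0.6, 0.1, 0.4]
grip_width: 0.0398
grip_force: 0.0
```

```bash
python3 -c "
from h import *
st();cells();cells('scene');cells('side')"
```

```text
t 10.45 dock mm [-24.   10.5] z 122.9 rpy [-3.1413e+00  1.0000e-03  1.6780e-01] w 39.8 F [-0.6  0.2  0.4]
wrist -44 [(1997, 'ztop 52.6', 'x 58.2'), (1980, 'ztop 52.4', 'x 59.0')]
wrist 44 [(2627, 'ztop 94.8', 'x -35.4'), (2510, 'ztop 94.7', 'x -35.6')]
wrist 132 [(2735, 'ztop 94.8', 'x -3.6'), (2788, 'ztop 94.8', 'x -2.5')]
scene -44 [(14,), (28, 'ztop 58.5', 'x -32.7')]
scene 44 [(145, 'ztop 94.4', 'x -30.2'), (123, 'ztop 94.1', 'x -31.4')]
scene 132 [(130, 'ztop 94.3', 'x 1.4'), (125, 'ztop 94.1', 'x 2.0')]
side -44 [(248, 'ztop 59.6', 'x -37.4'), (67, 'ztop 60.1', 'x -5.3')]
side 44 [(197, 'ztop 97.0', 'x -34.9'), (175, 'ztop 97.0', 'x -35.2')]
side 132 [(140, 'ztop 97.5', 'x -2.5'), (183, 'ztop 97.0', 'x -1.9')]
```

Cell 1's top reads 52.5 at both ends, so it's home. Lane 44 next.

Emit:
send_rows(
  motion=[
    [[-0.87, -0.56, 0], [0, 0, 0], -0.15],
    [[-0.87, -0.56, 0], [0, 0, 0], -0.15],
    [[0, 0, 0.6], [0, 0, 0], -0.15],
    [[0, 0, 0.7], [0, 0, 0], -0.15],
    [[0, 0, 0.55], [0, 0, 0], -0.15],
    [[0, 0, 0], [0, 0, 0], -0.15],
  ],
)

```text
time_s: 11.2
ee_pos: [0.4635, 0.083, 0.0655]
eef_rot: [-3.141, 0.003, 0.166]
force: [-0.2, -0.0, -0.3]
grip_width: 0.0398
grip_force: 0.0
```

```bash
python3 -c "
from h import *
st()"
```

```text
t 11.20 dock mm [-74.1  42.5] z 65.5 rpy [-3.1414  0.0033  0.1657] w 39.8 F [-0.2 -0.  -0.3]
```

Emit:
send_rows(
  motion=[
    [[0.25, -0.04, 0], [0, 0, 0], -0.15],
    [[0.15, 0, 0], [0, 0, 0], -0.15],
    [[0.15, 0, 0], [0, 0, 0], -0.15],
    [[0.17, 0, 0], [0, 0, 0], -0.15],
    [[0.17, 0, 0], [0, 0, 0], -0.15],
    [[0.17, 0, 0], [0, 0, 0], -0.15],
    [[0.17, 0, 0], [0, 0, 0], -0.15],
    [[0.17, 0, 0], [0, 0, 0], -0.15],
    [[0.17, 0, 0], [0, 0, 0], -0.15],
    [[0.17, 0, 0], [0, 0, 0], -0.15],
    [[0.17, 0, 0], [0, 0, 0], -0.15],
    [[0.17, 0, 0], [0, 0, 0], -0.15],
  ],
)

```text
time_s: 12.4
ee_pos: [0.5256, 0.095, 0.0673]
eef_rot: [-3.142, 0.0, 0.166]
force: [-2.4, -0.6, 3.0]
grip_width: 0.0397
grip_force: 1.6
```

```bash
python3 -c "
from h import *
st();cells()"
```

```text
t 12.40 dock mm [-10.8  43.7] z 67.3 rpy [-3.1416  0.      0.1663] w 39.7 F [-2.5 -0.2  3. ]
wrist -44 [(3000, 'ztop 52.1', 'x 59.5'), (2994, 'ztop 52.2', 'x 59.7')]
wrist 44 [(5185, 'ztop 94.9', 'x 17.5'), (5231, 'ztop 94.9', 'x 17.9')]
wrist 132 [(3956, 'ztop 94.8', 'x -2.8'), (4598, 'ztop 94.7', 'x -2.3')]
```

Emit:
send_rows(
  motion=[
    [[0.15, 0, 0], [0, 0, 0], -0.15],
    [[0.15, 0, 0], [0, 0, 0], -0.15],
    [[0.15, 0, 0], [0, 0, 0], -0.15],
    [[0.15, 0, 0], [0, 0, 0], -0.15],
    [[0.15, 0, 0], [0, 0, 0], -0.15],
    [[0.15, 0, 0], [0, 0, 0], -0.15],
    [[0.12, 0, 0], [0, 0, 0], -0.15],
    [[0.12, 0, 0], [0, 0, 0], -0.15],
    [[0, 0, -0.7], [0, 0, 0], -0.15],
  ],
)

```text
time_s: 13.35
ee_pos: [0.5581, 0.1005, 0.0863]
eef_rot: [-3.141, 0.004, 0.166]
force: [-0.1, -0.3, 0.4]
grip_width: 0.0398
grip_force: 0.0
```

```bash
python3 -c "
from h import *
st();cells()"
```

```text
t 13.35 dock mm [22.1 43.5] z 86.3 rpy [-3.1414  0.0042  0.1663] w 39.8 F [-0.1 -0.3  0.4]
wrist -44 [(2142, 'ztop 52.1', 'x 60.1'), (2111, 'ztop 52.2', 'x 60.3')]
wrist 44 [(3190, 'ztop 73.8', 'x 58.9'), (3243, 'ztop 73.9', 'x 58.8')]
wrist 132 [(1142, 'ztop 87.0', 'x 11.8'), (2270, 'ztop 94.3', 'x 2.4')]
```

Emit:
send_rows(
  motion=[
    [[0.65, 0, 0], [0, 0, 0], -0.15],
    [[0.68, 0, 0], [0, 0, 0], -0.15],
    [[0, 0, 0.4], [0, 0, 0], -0.15],
    [[0, 0, 0.05], [0, 0, 0], -0.15],
    [[-0.02, 0, 0.05], [0, 0, 0], -0.15],
    [[-0.02, 0, 0.05], [0, 0, 0], -0.15],
    [[-0.02, 0, 0], [0, 0, 0], -0.15],
  ],
)

```text
time_s: 14.1
ee_pos: [0.5977, 0.107, 0.073]
eef_rot: [3.141, -0.005, 0.166]
force: [7.9, 0.8, 8.5]
grip_width: 0.0399
grip_force: 4.5
```

Emit:
send_rows(
  motion=[
    [[-0.02, 0, 0.04], [0, 0, 0], -0.15],
    [[-0.02, 0, 0], [0, 0, 0], -0.15],
  ],
)

```text
time_s: 14.3
ee_pos: [0.5964, 0.1068, 0.072]
eef_rot: [3.141, -0.005, 0.166]
force: [5.1, 1.3, 11.0]
grip_width: 0.0397
grip_force: 5.6
```

Emit:
send_rows(
  motion=[
    [[-0.03, 0, 0.04], [0, 0, 0], -0.15],
    [[0, 0, 0], [0, 0, 0], -0.15],
  ],
)

```text
time_s: 14.5
ee_pos: [0.5955, 0.1067, 0.0708]
eef_rot: [3.141, -0.005, 0.166]
force: [6.1, 2.0, 10.2]
grip_width: 0.0399
grip_force: 4.9
```

Emit:
send_rows(
  motion=[
    [[-0.03, 0, 0.04], [0, 0, 0], -0.15],
    [[0, 0, 0], [0, 0, 0], -0.15],
  ],
)

```text
time_s: 14.7
ee_pos: [0.5955, 0.1067, 0.0703]
eef_rot: [3.141, -0.008, 0.166]
force: [9.0, 1.8, 12.6]
grip_width: 0.0401
grip_force: 6.2
```

Emit:
send_rows(
  motion=[
    [[0.05, 0, 0.03], [0, 0, 0], -0.15],
    [[0, 0, 0], [0, 0, 0], -0.15],
  ],
)

```text
time_s: 14.9
ee_pos: [0.5966, 0.1069, 0.0694]
eef_rot: [3.141, -0.006, 0.166]
force: [5.3, 1.0, 15.6]
grip_width: 0.0402
grip_force: 7.5
```

Emit:
send_rows(
  motion=[
    [[0.02, 0, 0.03], [0, 0, 0], -0.15],
    [[0, 0, 0], [0, 0, 0], -0.15],
  ],
)

```text
time_s: 15.1
ee_pos: [0.5974, 0.107, 0.0685]
eef_rot: [3.141, -0.007, 0.166]
force: [8.7, 1.0, 12.9]
grip_width: 0.0404
grip_force: 7.0
```

Emit:
send_rows(
  motion=[
    [[0, 0, 0.03], [0, 0, 0], -0.15],
    [[0, 0, 0], [0, 0, 0], -0.15],
  ],
)

```text
time_s: 15.3
ee_pos: [0.5979, 0.1071, 0.068]
eef_rot: [3.141, -0.008, 0.166]
force: [9.7, 1.5, 15.5]
grip_width: 0.0401
grip_force: 7.6
```

Emit:
send_rows(
  motion=[
    [[0, 0, 0.03], [0, 0, 0], -0.15],
    [[0, 0, 0], [0, 0, 0], -0.15],
  ],
)

```text
time_s: 15.5
ee_pos: [0.5981, 0.1071, 0.0674]
eef_rot: [3.141, -0.009, 0.166]
force: [10.8, 1.6, 16.5]
grip_width: 0.0396
grip_force: 7.9
```

Emit:
send_rows(
  motion=[
    [[0.06, 0, 0.03], [0, 0, 0], -0.15],
    [[0, 0, 0], [0, 0, 0], -0.15],
  ],
)

```text
time_s: 15.7
ee_pos: [0.5995, 0.1073, 0.066]
eef_rot: [3.141, -0.008, 0.166]
force: [8.7, 1.6, 14.4]
grip_width: 0.0399
grip_force: 7.2
```

Emit:
send_rows(
  motion=[
    [[0.04, 0, 0.03], [0, 0, 0], -0.15],
    [[0, 0, 0], [0, 0, 0], -0.15],
  ],
)

```text
time_s: 15.9
ee_pos: [0.5991, 0.1073, 0.0638]
eef_rot: [3.141, -0.003, 0.166]
force: [2.9, 0.2, 4.8]
grip_width: 0.0399
grip_force: 2.1
```

Emit:
send_rows(
  motion=[
    [[0.03, 0, 0.03], [0, 0, 0], -0.15],
    [[0, 0, 0], [0, 0, 0], -0.15],
  ],
)

```text
time_s: 16.1
ee_pos: [0.5991, 0.1073, 0.062]
eef_rot: [3.142, -0.001, 0.166]
force: [-0.2, -0.2, 6.4]
grip_width: 0.0399
grip_force: 3.2
```

```bash
python3 -c "
from h import *
st()"
```

```text
t 16.10 dock mm [63.6 43.3] z 62.0 rpy [ 3.1415e+00 -6.0000e-04  1.6630e-01] w 39.9 F [-0.2 -0.2  6.4]
```

Emit:
send_rows(
  motion=[
    [[0, 0, 0.05], [0, 0, 0], -0.15],
    [[0, 0, 0], [0, 0, 0], -0.15],
  ],
)

```text
time_s: 16.3
ee_pos: [0.5989, 0.1073, 0.0605]
eef_rot: [3.142, -0.0, 0.166]
force: [-0.9, -0.4, 5.6]
grip_width: 0.0397
grip_force: 2.9
```

Emit:
send_rows(
  motion=[
    [[0, 0, 0.05], [0, 0, 0], -0.15],
    [[0, 0, 0], [0, 0, 0], -0.15],
  ],
)

```text
time_s: 16.5
ee_pos: [0.5992, 0.1073, 0.0588]
eef_rot: [3.142, -0.001, 0.166]
force: [1.1, -0.2, 2.7]
grip_width: 0.0395
grip_force: 1.3
```

Emit:
send_rows(
  motion=[
    [[0, 0, 0.05], [0, 0, 0], -0.15],
    [[0, 0, 0], [0, 0, 0], -0.15],
  ],
)

```text
time_s: 16.7
ee_pos: [0.5988, 0.1073, 0.0568]
eef_rot: [-3.142, 0.001, 0.166]
force: [-0.3, 0.1, 0.0]
grip_width: 0.0396
grip_force: 0.0
```

Emit:
send_rows(
  motion=[
    [[0, 0, 0.06], [0, 0, 0], -0.15],
    [[0, 0, 0.03], [0, 0, 0], -0.15],
    [[0, 0, 0], [0, 0, 0], -0.15],
  ],
)

```text
time_s: 17.0
ee_pos: [0.5994, 0.1073, 0.0549]
eef_rot: [3.142, 0.0, 0.166]
force: [-0.9, 0.3, 5.2]
grip_width: 0.0401
grip_force: 3.1
```

Emit:
send_rows(
  motion=[
    [[0, 0, 0.04], [0, 0, 0], -0.15],
    [[0, 0, 0], [0, 0, 0], -0.15],
  ],
)

```text
time_s: 17.2
ee_pos: [0.5998, 0.1074, 0.0544]
eef_rot: [3.142, -0.001, 0.166]
force: [-1.7, -0.9, 10.8]
grip_width: 0.04
grip_force: 5.4
```

Emit:
send_rows(
  motion=[
    [[0, 0, 0.04], [0, 0, 0], -0.15],
    [[0, 0, 0], [0, 0, 0], -0.15],
  ],
)

```text
time_s: 17.4
ee_pos: [0.5996, 0.1074, 0.0533]
eef_rot: [-3.142, -0.001, 0.166]
force: [-3.9, -0.7, 13.0]
grip_width: 0.04
grip_force: 6.4
```

Emit:
send_rows(
  motion=[
    [[0, 0, 0.03], [0, 0, 0], -0.15],
    [[0, 0, 0], [0, 0, 0], -0.15],
  ],
)

```text
time_s: 17.6
ee_pos: [0.5996, 0.1075, 0.0523]
eef_rot: [-3.142, -0.001, 0.166]
force: [-3.4, -0.2, 13.5]
grip_width: 0.0399
grip_force: 6.2
```

Emit:
send_rows(
  motion=[
    [[0, 0, 0.03], [0, 0, 0], -0.15],
    [[0, 0, 0], [0, 0, 0], -0.15],
  ],
)

```text
time_s: 17.8
ee_pos: [0.6, 0.1075, 0.052]
eef_rot: [-3.142, -0.002, 0.166]
force: [-3.7, 0.3, 16.2]
grip_width: 0.0399
grip_force: 8.1
```

Emit:
send_rows(
  motion=[
    [[0, 0, 0.03], [0, 0, 0], -0.15],
    [[0, 0, 0], [0, 0, 0], -0.15],
  ],
)

```text
time_s: 18.0
ee_pos: [0.6005, 0.1076, 0.0519]
eef_rot: [3.142, -0.003, 0.166]
force: [-3.9, 0.4, 21.8]
grip_width: 0.0398
grip_force: 10.9
```

Emit:
send_rows(
  motion=[
    [[0, 0, 0.03], [0, 0, 0], -0.15],
    [[0, 0, 0], [0, 0, 0], -0.15],
  ],
)

```text
time_s: 18.2
ee_pos: [0.6011, 0.1077, 0.0519]
eef_rot: [3.142, -0.005, 0.166]
force: [-4.0, 0.2, 27.1]
grip_width: 0.0402
grip_force: 13.8
```

Emit:
send_rows(
  motion=[
    [[0, 0, -0.8], [0, 0, 0], -0.15],
    [[0, 0, -0.85], [0, 0, 0], -0.15],
    [[0, 0, -0.85], [0, 0, 0], -0.15],
    [[-0.89, -0.74, 0], [0, 0, 0], -0.15],
    [[-0.89, -0.74, 0], [0, 0, 0], -0.15],
    [[-0.89, -0.74, 0], [0, 0, 0], -0.15],
    [[-0.89, -0.74, 0], [0, 0, 0], -0.15],
    [[0, 0, 0], [0, 0, 0], -0.15],
    [[0, 0, 0], [0, 0, 0], -0.15],
  ],
)

```text
time_s: 19.1
ee_pos: [0.4792, 0.1775, 0.1237]
eef_rot: [3.141, 0.0, 0.167]
force: [-0.0, -0.0, 0.2]
grip_width: 0.0399
grip_force: 0.0
```

```bash
python3 -c "
from h import *
st();cells()"
```

```text
t 19.10 dock mm [-42.5 132.9] z 123.7 rpy [3.1415e+00 1.0000e-04 1.6730e-01] w 39.9 F [-0.1 -0.   0.2]
wrist -44 [(68, 'ztop 57.5', 'x -56.4'), (1599, 'ztop 57.0', 'x -26.4')]
wrist 44 [(2066, 'ztop 52.6', 'x 58.6'), (2125, 'ztop 53.0', 'x 58.2')]
wrist 132 [(2842, 'ztop 94.8', 'x -3.7'), (2880, 'ztop 94.8', 'x -2.9')]
```

Cell 2 is home. Now lane 132.

Emit:
send_rows(
  motion=[
    [[0, 0, 0.6], [0, 0, 0], -0.15],
    [[0, 0, 0.7], [0, 0, 0], -0.15],
    [[0, 0, 0.6], [0, 0, 0], -0.15],
    [[0, 0, 0], [0, 0, 0], -0.15],
    [[0.25, 0, 0], [0, 0, 0], -0.15],
    [[0.15, 0, 0], [0, 0, 0], -0.15],
    [[0.15, 0, 0], [0, 0, 0], -0.15],
    [[0.15, 0, 0], [0, 0, 0], -0.15],
    [[0.15, 0, 0], [0, 0, 0], -0.15],
    [[0.15, 0, 0], [0, 0, 0], -0.15],
  ],
)

```text
time_s: 20.15
ee_pos: [0.5094, 0.1823, 0.0669]
eef_rot: [-3.142, -0.0, 0.166]
force: [-3.0, 0.3, 3.0]
grip_width: 0.0401
grip_force: 1.6
```

```bash
python3 -c "
from h import *
st();cells()"
```

```text
t 20.15 dock mm [-11.9 132.5] z 66.9 rpy [-3.1416e+00 -1.0000e-04  1.6640e-01] w 40.1 F [-2.9  0.8  3. ]
wrist -44 [(0,), (75, 'ztop 57.4', 'x -30.1')]
wrist 44 [(3036, 'ztop 52.3', 'x 59.5'), (3053, 'ztop 52.3', 'x 59.7')]
wrist 132 [(5214, 'ztop 94.9', 'x 16.6'), (5236, 'ztop 94.9', 'x 16.8')]
```

Emit:
send_rows(
  motion=[
    [[0.15, 0, 0], [0, 0, 0], -0.15],
    [[0.15, 0, 0], [0, 0, 0], -0.15],
    [[0.15, 0, 0], [0, 0, 0], -0.15],
    [[0.15, 0, 0], [0, 0, 0], -0.15],
    [[0.15, 0, 0], [0, 0, 0], -0.15],
    [[0.15, 0, 0], [0, 0, 0], -0.15],
    [[0.14, 0, 0], [0, 0, 0], -0.15],
    [[0.14, 0, 0], [0, 0, 0], -0.15],
    [[0, 0, -0.75], [0, 0, 0], -0.15],
  ],
)

```text
time_s: 21.1
ee_pos: [0.5432, 0.1878, 0.087]
eef_rot: [3.141, 0.004, 0.166]
force: [-0.3, -0.0, 0.6]
grip_width: 0.0401
grip_force: 0.0
```

```bash
python3 -c "
from h import *
st();cells()"
```

```text
t 21.10 dock mm [ 22.3 132.1] z 87.0 rpy [3.1411 0.0044 0.1662] w 40.1 F [-0.3  0.   0.6]
wrist -44 [(0,), (1442, 'ztop 52.6', 'x 59.5')]
wrist 44 [(2113, 'ztop 52.3', 'x 60.3'), (2142, 'ztop 52.4', 'x 60.2')]
wrist 132 [(3130, 'ztop 73.8', 'x 59.2'), (3177, 'ztop 73.7', 'x 59.0')]
```

Dropped. Moving above it and pressing, watching the side force.

Emit:
send_rows(
  motion=[
    [[0.65, 0, 0], [0, 0, 0], -0.15],
    [[0.66, 0, 0], [0, 0, 0], -0.15],
    [[0, 0, 0.4], [0, 0, 0], -0.15],
    [[0, 0, 0.05], [0, 0, 0], -0.15],
    [[0, 0, 0.05], [0, 0, 0], -0.15],
    [[0, 0, 0.05], [0, 0, 0], -0.15],
    [[0, 0, 0], [0, 0, 0], -0.15],
  ],
)

```text
time_s: 21.85
ee_pos: [0.5828, 0.1945, 0.0737]
eef_rot: [3.141, -0.002, 0.166]
force: [-0.3, -1.1, 6.4]
grip_width: 0.0399
grip_force: 3.0
```

Emit:
send_rows(
  motion=[
    [[0, 0, 0.04], [0, 0, 0], -0.15],
    [[0, 0, 0], [0, 0, 0], -0.15],
  ],
)

```text
time_s: 22.05
ee_pos: [0.5831, 0.1946, 0.0732]
eef_rot: [-3.142, -0.002, 0.166]
force: [-1.9, -1.5, 11.2]
grip_width: 0.04
grip_force: 5.8
```

Emit:
send_rows(
  motion=[
    [[0, 0, 0.03], [0, 0, 0], -0.15],
    [[0, 0, 0], [0, 0, 0], -0.15],
  ],
)

```text
time_s: 22.25
ee_pos: [0.5825, 0.1945, 0.0719]
eef_rot: [3.141, -0.001, 0.166]
force: [-3.7, -1.8, 9.8]
grip_width: 0.0397
grip_force: 5.4
```

Emit:
send_rows(
  motion=[
    [[-0.02, 0, 0.04], [0, 0, 0], -0.15],
    [[0, 0, 0], [0, 0, 0], -0.15],
  ],
)

```text
time_s: 22.45
ee_pos: [0.5817, 0.1944, 0.0707]
eef_rot: [3.141, -0.0, 0.166]
force: [-4.9, -2.8, 12.2]
grip_width: 0.04
grip_force: 5.6
```

Emit:
send_rows(
  motion=[
    [[-0.02, 0, 0.04], [0, 0, 0], -0.15],
    [[0, 0, 0], [0, 0, 0], -0.15],
  ],
)

```text
time_s: 22.65
ee_pos: [0.5811, 0.1943, 0.0698]
eef_rot: [3.141, -0.001, 0.166]
force: [-6.2, -1.6, 15.0]
grip_width: 0.0403
grip_force: 7.0
```

Emit:
send_rows(
  motion=[
    [[-0.02, 0, 0.04], [0, 0, 0], -0.15],
    [[0, 0, 0], [0, 0, 0], -0.15],
  ],
)

```text
time_s: 22.85
ee_pos: [0.5805, 0.1942, 0.0688]
eef_rot: [3.141, -0.0, 0.166]
force: [-8.5, -3.4, 16.8]
grip_width: 0.04
grip_force: 8.5
```

Emit:
send_rows(
  motion=[
    [[-0.02, 0, 0.03], [0, 0, 0], -0.15],
    [[0, 0, 0], [0, 0, 0], -0.15],
  ],
)

```text
time_s: 23.05
ee_pos: [0.5795, 0.1941, 0.0677]
eef_rot: [3.141, 0.001, 0.166]
force: [-10.3, -4.7, 17.8]
grip_width: 0.0401
grip_force: 8.8
```

Emit:
send_rows(
  motion=[
    [[-0.05, 0, 0.03], [0, 0, 0], -0.15],
    [[0, 0, 0], [0, 0, 0], -0.15],
  ],
)

```text
time_s: 23.25
ee_pos: [0.5783, 0.1939, 0.0666]
eef_rot: [3.142, -0.0, 0.166]
force: [-7.0, -2.2, 13.2]
grip_width: 0.0399
grip_force: 6.4
```

Emit:
send_rows(
  motion=[
    [[-0.03, 0, 0.03], [0, 0, 0], -0.15],
    [[0, 0, 0], [0, 0, 0], -0.15],
  ],
)

```text
time_s: 23.45
ee_pos: [0.5776, 0.1938, 0.0657]
eef_rot: [3.142, -0.0, 0.167]
force: [-5.6, -2.9, 12.8]
grip_width: 0.0403
grip_force: 6.6
```

Emit:
send_rows(
  motion=[
    [[-0.03, 0, 0.03], [0, 0, 0], -0.15],
    [[0, 0, 0], [0, 0, 0], -0.15],
  ],
)

```text
time_s: 23.65
ee_pos: [0.5769, 0.1937, 0.0646]
eef_rot: [-3.142, -0.001, 0.166]
force: [-2.2, -1.8, 5.8]
grip_width: 0.04
grip_force: 2.8
```

Emit:
send_rows(
  motion=[
    [[0, 0, -0.15], [0, 0, 0], -0.15],
    [[0.2, 0, 0], [0, 0, 0], -0.15],
    [[0, 0, 0.2], [0, 0, 0], -0.15],
    [[0, 0, 0.05], [0, 0, 0], -0.15],
    [[0, 0, 0.05], [0, 0, 0], -0.15],
    [[0, 0, 0], [0, 0, 0], -0.15],
  ],
)

```text
time_s: 24.25
ee_pos: [0.5827, 0.1946, 0.0583]
eef_rot: [3.142, 0.001, 0.166]
force: [-0.1, 0.2, 1.2]
grip_width: 0.0397
grip_force: 0.8
```

Emit:
send_rows(
  motion=[
    [[0, 0, 0.05], [0, 0, 0], -0.15],
    [[0, 0, 0], [0, 0, 0], -0.15],
  ],
)

```text
time_s: 24.45
ee_pos: [0.5829, 0.1946, 0.0572]
eef_rot: [3.142, 0.0, 0.166]
force: [-0.8, 0.1, 2.3]
grip_width: 0.0405
grip_force: 1.2
```

Emit:
send_rows(
  motion=[
    [[0, 0, 0.05], [0, 0, 0], -0.15],
    [[0, 0, 0], [0, 0, 0], -0.15],
  ],
)

```text
time_s: 24.65
ee_pos: [0.5833, 0.1946, 0.0564]
eef_rot: [3.142, -0.001, 0.166]
force: [-0.1, -1.5, 5.6]
grip_width: 0.0399
grip_force: 3.2
```

Emit:
send_rows(
  motion=[
    [[0, 0, 0.04], [0, 0, 0], -0.15],
    [[0, 0, 0], [0, 0, 0], -0.15],
  ],
)

```text
time_s: 24.85
ee_pos: [0.5836, 0.1946, 0.0555]
eef_rot: [3.142, -0.002, 0.166]
force: [0.7, -1.6, 8.4]
grip_width: 0.0403
grip_force: 4.1
```

Emit:
send_rows(
  motion=[
    [[0, 0, 0.04], [0, 0, 0], -0.15],
    [[0, 0, 0], [0, 0, 0], -0.15],
  ],
)

```text
time_s: 25.05
ee_pos: [0.5839, 0.1948, 0.0548]
eef_rot: [-3.141, -0.003, 0.166]
force: [-0.3, -0.7, 11.6]
grip_width: 0.0398
grip_force: 5.8
```

Emit:
send_rows(
  motion=[
    [[0, 0, 0.04], [0, 0, 0], -0.15],
    [[0, 0, 0], [0, 0, 0], -0.15],
  ],
)

```text
time_s: 25.25
ee_pos: [0.5839, 0.1949, 0.0537]
eef_rot: [-3.141, -0.003, 0.166]
force: [-0.7, -0.0, 12.2]
grip_width: 0.0401
grip_force: 6.3
```

Emit:
send_rows(
  motion=[
    [[0, 0, 0.04], [0, 0, 0], -0.15],
    [[0, 0, 0], [0, 0, 0], -0.15],
  ],
)

```text
time_s: 25.45
ee_pos: [0.5836, 0.1948, 0.0523]
eef_rot: [-3.141, -0.002, 0.166]
force: [-1.4, -1.4, 11.9]
grip_width: 0.0399
grip_force: 6.2
```

Emit:
send_rows(
  motion=[
    [[0, 0, 0.03], [0, 0, 0], -0.15],
    [[0, 0, 0], [0, 0, 0], -0.15],
  ],
)

```text
time_s: 25.65
ee_pos: [0.5841, 0.1949, 0.0522]
eef_rot: [-3.141, -0.003, 0.166]
force: [-0.1, -0.1, 17.0]
grip_width: 0.04
grip_force: 8.5
```

Emit:
send_rows(
  motion=[
    [[0, 0, 0.03], [0, 0, 0], -0.15],
    [[0, 0, 0], [0, 0, 0], -0.15],
  ],
)

```text
time_s: 25.85
ee_pos: [0.5846, 0.195, 0.052]
eef_rot: [-3.141, -0.005, 0.166]
force: [-2.1, -1.1, 22.1]
grip_width: 0.0399
grip_force: 11.0
```

Emit:
send_rows(
  motion=[
    [[0, 0, 0.03], [0, 0, 0], -0.15],
    [[0, 0, 0], [0, 0, 0], -0.15],
  ],
)

```text
time_s: 26.05
ee_pos: [0.5852, 0.1951, 0.0519]
eef_rot: [-3.141, -0.006, 0.166]
force: [-1.7, -0.6, 27.1]
grip_width: 0.0405
grip_force: 13.6
```

Emit:
send_rows(
  motion=[
    [[0, 0, -0.8], [0, 0, 0], -0.15],
    [[0, 0, -0.85], [0, 0, 0], -0.15],
    [[0, 0, -0.85], [0, 0, 0], -0.15],
    [[-0.8, 0.8, -0.5], [0, 0, 0], -0.15],
    [[-0.8, 0.8, -0.5], [0, 0, 0], -0.15],
    [[-0.8, 0.8, -0.5], [0, 0, 0], -0.15],
    [[-0.4, 0.6, 0], [0, 0, 0], -0.15],
    [[0, 0, 0], [0, 0, 0], -0.15],
    [[0, 0, 0], [0, 0, 0], -0.15],
  ],
)

```text
time_s: 26.95
ee_pos: [0.5151, 0.0921, 0.1683]
eef_rot: [-3.141, 0.0, 0.166]
force: [-0.6, 1.4, 0.1]
grip_width: 0.0401
grip_force: 0.0
```

```bash
python3 - <<'E'
from h import *
st(); c=cells(); cv2.imwrite('pics/end.png',c['pixels'][...,::-1])
E
```

```text
t 26.95 dock mm [-21.7  42.6] z 168.3 rpy [-3.1415e+00  3.0000e-04  1.6560e-01] w 40.1 F [-0.4  1.5  0.1]
wrist -44 [(1434, 'ztop 53.4', 'x 57.6'), (1417, 'ztop 52.7', 'x 58.7')]
wrist 44 [(1410, 'ztop 53.0', 'x 57.4'), (1438, 'ztop 53.0', 'x 58.4')]
wrist 132 [(1428, 'ztop 52.8', 'x 58.7'), (1459, 'ztop 53.0', 'x 58.2')]
```

View pics/end.png

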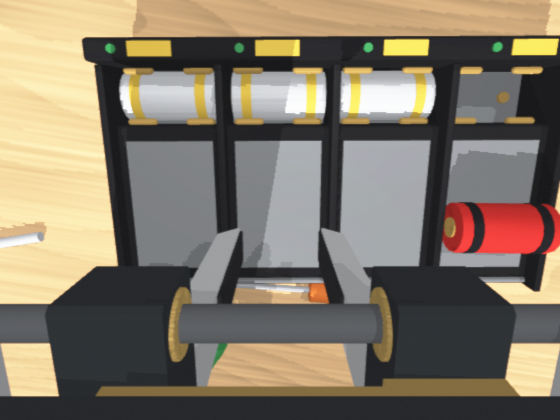

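All three cells are level in their bays at (168,97), (278,97) and (387,97). Red is untouched at (500,228) and the arm is clear, so I'm handing in.

```bash
python3 -c "
from h import *
print(hand_in())"
```

```text
the job is handed in; nothing more can be done
None
```

All three yellow-banded cartridges are pressed home in their bays (tops read about 52 to 53 mm, home is 52), the red one is where it started, and the job was handed in after about 27 s; no verdict came back.

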